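Lock, seal and start the pressure cooker

TASK

Get the electric pressure cooker going with fingertip pushes, gripping nothing: push the lid round clockwise (seen from above) by one of its wings until it stops, locked, with the wings right over the pot's side handles, and push the red-tipped steam valve arm on the lid round clockwise until it stops at the black spot, sealed. Once both are home, press the green start key on the front console fully down and let it come back up. Do not pinch or lift the lid or the valve arm, do not shove the cooker about, and leave the food and jars standing round it alone.

Things in the scene. Friction and masses are not known exactly. Their poses are not given: they have to be found in the camera images.
- cooker: electric pressure cooker, 5 kg, loose on the worktop: steel and black pot 222 mm across, top 164 mm high, black lid. Origin: underside, on the pot's axis; z up, -x its front (console out to 176 mm from the axis), +y its left. Fixed black side handles at +y and -y: out to 162 mm from the axis, 46 mm wide, 141 to 163 mm high. Highest part: the valve hub, 223 mm
- lid_turn (a joint): turn of the lid about the pot's vertical axis, rad: 0 = locked, against its stop, wings exactly over the side handles; positive = anticlockwise from above, unlocked, up to 0.62. Stays where it is left; friction 0.3 N m (2 to 3 N at a wing). The lid is only laid on and could be lifted off
- wing_left (a point): top face of the lid's left wing, on its middle line, 145 mm from the pot's axis, 192 mm high. Wings: two radial black bars, left and right, with an aluminium strip, 46 mm wide, 168 to 192 mm high, from the lid's rim (108 mm) to 165 mm from the axis; they turn with the lid. Axes: the lid's (x along the cooker's x when locked; y towards the left wing)
- wing_right (a point): the same point on the right wing (-y when locked)
- steam_valve (a joint): turn of the steam valve arm about its vertical pivot, against the lid, rad: 0 = sealed, against its stop, pointing along the lid's -x to the black spot; positive = anticlockwise from above, venting, up to 1.35 (towards three white strokes). Stays where it is left; friction 0.045 N m (1 N near the tip). It is only pushed on its stem and could be pulled off upward
- valve_pivot (a point): on the valve arm's pivot axis, level with the arm's top face, 219 mm high; 35 mm from the pot's axis along the lid's +x, so it moves when the lid turns. Round hub 29 mm across. Its x axis points from the tip to the pivot
- valve_tip (a point): on the top face of the valve arm, in its red end, 52 mm from the pivot. The arm is 14 mm wide, 18 mm tall (201 to 219 mm high), ends 60 mm from the pivot, and stands about 4 mm clear of the lid, whose top is nearly flat, 194 mm high near the rim to 198 mm at the middle
- wings_lead: the halves of the two wings on their leading (clockwise) sides; origin and axes as the lid's: on the pot's axis, 166 mm high
- wings_trail: the halves of the two wings on their trailing (anticlockwise) sides, where a finger pushes to lock; same origin
- valve_lead: the half of the valve arm and hub on the leading (clockwise) side; origin on the pivot axis, 196 mm high, x from tip to pivot
- valve_trail: the half of the valve arm and hub on the trailing (anticlockwise) side, where a finger pushes to seal; same origin
- start_key (a joint): travel of the start key into the console, m: 0 = up, 0.004 = fully down; spring of about 1 N at first to 4.5 N when down; comes up by itself
- key_top (a point): centre of the top of the round green start key, 27 mm across, in a steel ring on the console, about 144 mm high and 138 mm in front of the pot's axis. z points out of the console, whose face leans 0.3 rad towards the front; a push straight down works it
- spice_jar_a: spice jar with a red cap, 45 mm across, 106 mm tall, in front of the cooker on its right; origin at the underside's centre; leave alone
- tomato_tin: food tin with tomatoes on the label, 75 mm across, 110 mm tall, on the cooker's left; origin at the underside's centre; leave alone
- onion: red onion, 84 mm, origin at its underside; leave alone
- garlic_2: bulb of garlic, 60 mm, origin at its underside; leave alone

How it is judged:
By the outcome, as a careful person would: the job done as asked, in the order asked, and still so for the second after the job is handed in, with the robot touching nothing.
It also fails if it takes over 64 s, if anything falls off the work surface, if the arm or the gripper's body presses on something with over 40 N, if the wrist force passes 120 N, or if a joint passes its speed limit or range.

ROBOT

A 6-joint arm with a two-finger parallel gripper is mounted at the origin on a cart in front of the work surface, level with it; the furniture and walls round the work are solid. World frame = base frame: x ahead of the robot, y to its left, z up, the work surface at z = 0. Lengths are in m, angles in rad, forces in N, time in s.
With the tool pointing down it reaches from about 0.325 to 0.9 m from the base axis. Payload 6.1 kg.
Tool frame: the origin (TCP) lies midway between the tips of the shut fingers; the grasp point (between the pads) lies grasp_offset behind it (grasp_offset is the distance from the TCP to the grasp point, in m); z points along the fingers, y is the line along which they close (so a half turn about z gives the same grasp; the last joint's range is limited). The gripper opens to 87 mm and grips with 3 to 60 N. Pads are 19 mm wide; open, the fingers measure 117 mm over their backs; the gripper's body (75 mm by 190 mm) begins 51 mm behind the grasp point.
Start: joints at [-1.455, 0.22, 1.526, -0, 1.395, -0.126], TCP at [0.15, -0.607, 0.223] pointing down, gripper open.
Joint ranges: [-2.98, 2.98], [-0.91, 2.08], [0.09, 2.57], [-1.24, 4.39], [0.2, 2.65], [-2.68, 2.68]. Speed limits (rad/s): [2.57, 2.57, 3.01, 3.14, 3.14, 3.14].

INTERFACE

Orientations are given as a 3x3 rotation matrix whose columns are the frame's x, y, z axes.
In Python, from cell import sense, capture, calibration, sign_off, recognise, grasp_offset gives the robot as it stands. The module is installed in compiled form; this text tells all that it offers.
- The arm moves only by the tool send_rows, never from a script. Its argument "commands" is text: rows parted by semicolons, each of 7 numbers parted by spaces: the shift along the world's x, y, z as a fraction of full scale, then the turn, a rotation vector about the world's x, y, z as a fraction of full scale, then the gripper command: -1 is shut, 1 is fully open, values between are in proportion. In form: x y z wx wy wz gripper; .... A call has 1 to 5 rows; each row shifts and turns the commanded pose from where the row before left it; what a row does not reach is not made up. Full scale, the value 1, is 0.5 m for a shift and pi/2 rad for a turn. A row lasts 1/12 s, in which the tool goes at most 41.7 mm and 7.16 degrees, less where a joint would pass 70% of its speed; a pose out of reach is approached as far as the arm can. A call with a number of a shift or a turn outside -1 to 1 is refused whole. A call with a gripper value outside its range is refused whole. The fingers move at their own pace and stop on an object; the grip force is fixed at half the most. Time passes only in rows, so rows that do not move let the fingers close. It gives the time, the measured TCP pose, the force, the opening and the grip force at its end, in the units of the state.
- sense(): the state, without advancing time (a new reading comes with each control period).
- capture(name): name is "scene" or "top"; returns (picture, depth): 420x560x3 uint8, red, green, blue; 420x560 float32, m along the optical axis (not along the pixel's ray), 0 where there is no reading.
- calibration(name): a dict with "fx", "fy", "cx", "cy" (pixels), "position" and "rotation" of the camera in the world. Camera axes: x right, y down, z forward; pixel columns grow to the right and rows downward; lengths in m; the calibration is good to about 2 mm. A picture is of the moment at which its call begins. calibration takes no time and is no camera call.
- sign_off(): hands the job in; it is judged then, once.
Trained networks look in the newest picture that a camera, given by its name, has taken for a name from the list of things; names that differ only in an ending like _2 or _b are one class to them, and where a whole thing is asked for, a point or a joint stands for the part that bears it (a point fixed in the world has none). Each returns a list of dicts, best first, with "p" (0 to 1); they miss things now and then, are a little off and sometimes report something else, mostly with a low value. They report only what shows in the picture. A call takes as long as a camera call.
- recognise(camera, name): "uv" ([column, row] in pixels, amid what is visible of it).
The state is a dict: "time_s": time; "joint_positions": joint angles; "qvel": joint speeds; "tau": joint torques, N m; "ee_pos": TCP position; "orientation": TCP orientation; "wrist_force": force on the tool from outside, world axes, zero at the start; "moment": the same for the moment, N m; "finger_gap": opening from 0.0 (shut) to 1.0 (fully open); "gripper_force": force on a finger pad.
Only numpy, scipy, OpenCV 4.12 (cv2) and the standard library are available. Lean on these libraries where they do the work, as an engineer would, in place of code of your own. Each camera call takes 0.05 s, during which the arm holds its last target. There are 200 camera calls.

## Working session

There is one attempt and no reset: what is moved stays moved. The work goes in short steps, Python scripts to look and compute and a tool call to move; the robot and the scene stay as the last step left them, time stands still between calls to the robot, and variables do not carry over. Pictures are saved under pics/ and viewed, at most 10 in all, crops included, and the job is handed in when it is done.

Besides the shell and the picture viewer there is one more tool, called after "Call:" by a JSON object that holds its "name" and its "arguments", one argument or row to a line. send_rows: Moves the arm, as the interface text tells. Its arguments: {"type":"object","properties":{"commands":{"type":"string"}},"required":["commands"]}

```bash
mkdir -p pics
cat > h.py <<'E'
import numpy as np, cv2
from cell import sense, capture, calibration, sign_off, recognise, grasp_offset
def world(cam,uv,d=None,depth=None,z=None):
    c=calibration(cam); R=np.array(c["rotation"]); p=np.array(c["position"])
    r=R@np.array([(uv[0]-c["cx"])/c["fx"],(uv[1]-c["cy"])/c["fy"],1.0])
    if z is not None: return p+r*(z-p[2])/r[2]
    if d is None:
        u,v=int(round(uv[0])),int(round(uv[1])); w=depth[max(v-1,0):v+2,max(u-1,0):u+2]; w=w[w>0]; d=np.median(w) if w.size else np.nan
    return p+r*d
def save(n,im,s=1):
    cv2.imwrite("pics/"+n,cv2.resize(im[:,:,::-1],None,fx=s,fy=s,interpolation=cv2.INTER_CUBIC))
E
python3 - <<'E'
from h import *
np.set_printoptions(precision=3,suppress=True)
print(grasp_offset)
for cam in ("scene","top"):
    im,d=capture(cam); save(cam+"0.png",im)
    print(cam,calibration(cam)["position"])
    for n in "cooker wing_left wing_right valve_pivot valve_tip key_top wings_lead wings_trail valve_lead valve_trail spice_jar_a tomato_tin onion garlic_2".split():
        for r in recognise(cam,n)[:2]:
            print(n,round(r["p"],2),np.round(r["uv"],0),world(cam,r["uv"],depth=d))
s=sense(); print(s["time_s"],s["ee_pos"],s["orientation"])
E
```

```text
0.0187
scene [-0.034  0.803  0.833]
cooker 0.72 [259. 234.] [0.476 0.157 0.194]
wing_left 0.7 [250. 216.] [0.53  0.12  0.198]
wing_right 0.79 [248. 215.] [0.537 0.12  0.198]
valve_pivot 0.57 [344. 210.] [ 0.467 -0.224  0.041]
valve_pivot 0.52 [236. 197.] [0.579 0.108 0.223]
valve_tip 0.73 [236. 198.] [0.577 0.109 0.223]
key_top 0.58 [308. 227.] [0.439 0.017 0.142]
wings_trail 0.27 [256. 298.] [0.427 0.238 0.093]
spice_jar_a 0.59 [296. 203.] [ 0.547 -0.096  0.106]
spice_jar_a 0.51 [315. 199.] [ 0.556 -0.211  0.053]
tomato_tin 0.89 [257. 298.] [0.425 0.237 0.093]
tomato_tin 0.41 [296. 203.] [ 0.547 -0.096  0.106]
onion 0.68 [316. 200.] [ 0.551 -0.211  0.052]
onion 0.19 [250. 211.] [0.542 0.107 0.198]
garlic_2 0.52 [342. 212.] [ 0.469 -0.219  0.038]
top [0.377 0.014 1.151]
cooker 0.65 [265. 203.] [0.536 0.063 0.195]
wing_left 0.65 [371. 194.] [ 0.576 -0.223  0.066]
wing_left 0.63 [259. 193.] [0.561 0.077 0.196]
wing_right 0.73 [260. 193.] [0.56  0.076 0.196]
valve_pivot 0.81 [254. 178.] [0.594 0.089 0.218]
valve_tip 0.67 [249. 176.] [0.603 0.102 0.198]
key_top 0.42 [286. 240.] [0.448 0.015 0.145]
wings_trail 0.6 [261. 194.] [0.557 0.073 0.197]
spice_jar_a 0.88 [322. 200.] [ 0.554 -0.085  0.105]
tomato_tin 0.8 [210. 249.] [0.432 0.212 0.107]
onion 0.82 [371. 198.] [ 0.563 -0.222  0.064]
garlic_2 0.56 [374. 233.] [ 0.469 -0.23   0.043]
1.5 [ 0.15  -0.607  0.223] [[ 0.971  0.239  0.   ]
 [ 0.239 -0.971 -0.   ]
 [-0.     0.    -1.   ]]
```

View pics/top0.png

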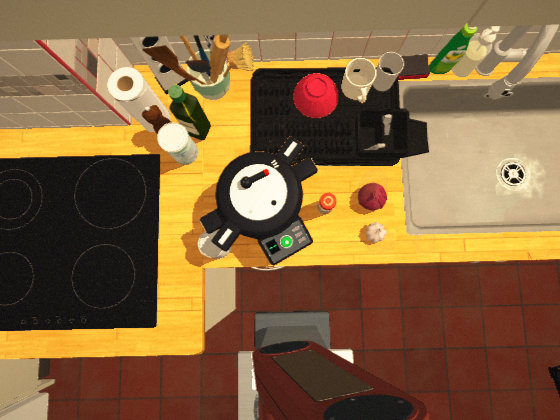

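View pics/scene0.png

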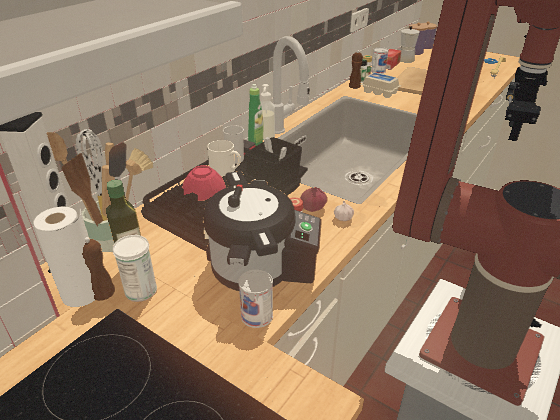

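The top view shows the cooker axis near (260,193). The wings are at about (292,150) and (223,232), anticlockwise of the handles at (305,168) and (212,220). The red valve tip is at about (267,172) with its hub at (247,183), the black spot at (275,203) and the green key at (286,240). The tin stands at (210,245), half under the left wing. In the scene view the tin is in front of the cooker's left side, and the jar, onion and garlic are on its right.

Next I'll fit the pose and take a close crop.

```bash
cat >> h.py <<'E'
def cloud(cam,d):
    c=calibration(cam); v,u=np.mgrid[:d.shape[0],:d.shape[1]]
    r=np.stack([(u-c["cx"])/c["fx"]*d,(v-c["cy"])/c["fy"]*d,d],-1)
    return r@np.array(c["rotation"]).T+np.array(c["position"])
def rectify(im,z,c,half=.2,px=3.0):
    """orthographic map of the plane at height z about c; px pixels per mm... up=+x, left=+y"""
    k=calibration("top"); R=np.array(k["rotation"]);n=int(2*half*1000*px/2)
    j,i=np.mgrid[:n,:n]; s=2*half/n
    P=np.stack([c[0]+half-j*s,c[1]+half-i*s,np.full((n,n),z)],-1)-np.array(k["position"])
    q=P@R
    return cv2.remap(im,(k["fx"]*q[...,0]/q[...,2]+k["cx"]).astype(np.float32),(k["fy"]*q[...,1]/q[...,2]+k["cy"]).astype(np.float32),cv2.INTER_CUBIC)
E
cat > fit.py <<'E'
from h import *
import sys
from scipy.optimize import least_squares
np.set_printoptions(precision=4,suppress=True)
im,d=capture("top"); P=cloud("top",d); X=P[...,:2]; z=P[...,2]
ctr=np.array([.56,.07])
near=np.hypot(*(X-ctr).transpose(2,0,1))<.2
br=im.astype(int).min(-1)
# lid bright disc
m=near&(z>.185)&(z<.205)&(br>120)
n,lab,st,ce=cv2.connectedComponentsWithStats(m.astype(np.uint8)); k=1+np.argmax(st[1:,4])
cs=max(cv2.findContours((lab==k).astype(np.uint8),0,1)[0],key=cv2.contourArea)
hull=cv2.convexHull(cs)[:,0]
(u,v),r=cv2.minEnclosingCircle(hull)
w=world("top",(u,v),z=.196); print("disc centre",w,"r px",r)
# points at wing height outside rim: direction
for nm,lo,hi in (("wings",.178,.2),("handles",.15,.168)):
    c=w[:2]; q=X-c; rr=np.hypot(q[...,0],q[...,1])
    mm=(z>lo)&(z<hi)&(rr>.12)&(rr<.175); a=np.arctan2(q[...,1],q[...,0])[mm]
    print(nm,mm.sum()); 
    n,lab,st,ce=cv2.connectedComponentsWithStats(mm.astype(np.uint8))
    for i in range(1,n):
        if st[i,4]>20: print("  ",st[i,4],ce[i],X[lab==i].mean(0),"ang",np.arctan2(*(X[lab==i].mean(0)-c)[::-1]), "r max",rr[lab==i].max(), "z",np.median(z[lab==i]))
hsv=cv2.cvtColor(im,cv2.COLOR_RGB2HSV)
g=near&(hsv[...,0]>45)&(hsv[...,0]<80)&(hsv[...,1]>120)&(hsv[...,2]>80); 
n,lab,st,ce=cv2.connectedComponentsWithStats(g.astype(np.uint8)); i=1+np.argmax(st[1:,4]); print("key",st[i],world("top",ce[i],z=.144),np.median(z[lab==i]))
rd=near&((hsv[...,0]<8)|(hsv[...,0]>172))&(hsv[...,1]>150)&(hsv[...,2]>80)&(z>.19); v=np.argwhere(rd)
if len(v): print("red",len(v),world("top",v.mean(0)[::-1],z=.219))
save(sys.argv[1],rectify(im,.196,w[:2]),1)
print(sense()["time_s"])
E
python3 fit.py fit1.png
```

```text
disc centre [0.574  0.0797 0.196 ] r px 31.92911148071289
wings 681
   262 [292.7863 145.7405] [ 0.6796 -0.0081] ang -0.6940515345233278 r max 0.15753784776886712 z 0.19077927552805413
   419 [224.3079 237.42  ] [0.4547 0.1632] ang 2.5311693704261775 r max 0.1729800354000063 z 0.19066387949450947
handles 603
   260 [307.6192 166.7577] [ 0.6322 -0.0451] ang -1.1344183276430193 r max 0.15801434073631815 z 0.16201120568240684
   343 [211.0321 221.5364] [0.4976 0.201 ] ang 2.1331177342472496 r max 0.16811130256694784 z 0.16156942763495885
key [281 237  11  10  68] [0.4447 0.0144 0.144 ] 0.14213235078814757
red 202 [ 0.2561 -0.0846  0.219 ]
1.55
```

View pics/fit1.png

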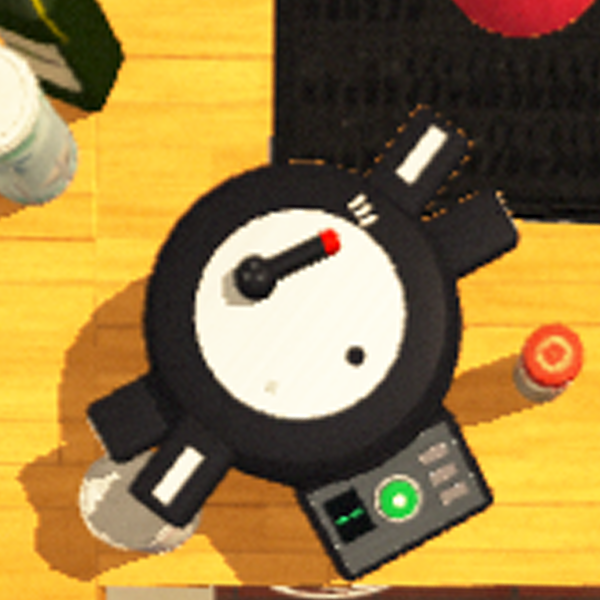

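The map shows the axis at about (0.5665, 0.0785) and the yaw at about 0.49. The lid is open by about 0.43 rad and the valve by about 1.1 rad. The centre agrees from the wings, the handles and the disc, and the key is 138 mm away, as it should be. I'm moving to the trailing side of the left wing.

Call:
{"name": "send_rows", "arguments": {
  "commands": "0.037 0.068 0.012 0 0 0.022 -1;0.037 0.068 0.012 0 0 0.022 -1;0.037 0.068 0.012 0 0 0.022 -1;0.037 0.068 0.012 0 0 0.022 -1;0.037 0.068 0.012 0 0 0.022 -1"
}}

```text
time_s: 1.97
ee_pos: [0.2426, -0.4352, 0.2527]
orientation: [[0.915, 0.404, 0.0], [0.404, -0.915, 0.0], [0.0, 0.0, -1.0]]
wrist_force: [0.9, 0.1, -0.2]
finger_gap: 0.706
gripper_force: 0.0
```

Call:
{"name": "send_rows", "arguments": {
  "commands": "0.037 0.068 0.012 0 0 0.022 -1;0.037 0.068 0.012 0 0 0.022 -1;0.037 0.068 0.012 0 0 0.022 -1;0.037 0.068 0.012 0 0 0.022 -1;0.037 0.068 0.012 0 0 0.022 -1"
}}

```text
time_s: 2.38
ee_pos: [0.3351, -0.2651, 0.2831]
orientation: [[0.832, 0.555, 0.001], [0.555, -0.832, -0.001], [0.0, 0.001, -1.0]]
wrist_force: [1.0, 0.8, -0.2]
finger_gap: 0.321
gripper_force: 0.0
```

Call:
{"name": "send_rows", "arguments": {
  "commands": "0.018 0.076 0.004 0 0 0.022 -1;0.018 0.076 0.004 0 0 0.022 -1;0.018 0.076 0.004 0 0 0.022 -1;0.018 0.076 0.004 0 0 0.022 -1;0.018 0.076 0.004 0 0 0.022 -1"
}}

```text
time_s: 2.8
ee_pos: [0.3797, -0.075, 0.293]
orientation: [[0.724, 0.69, 0.001], [0.69, -0.724, -0.001], [0.001, 0.001, -1.0]]
wrist_force: [1.2, -0.3, -0.4]
finger_gap: 0.016
gripper_force: 0.0
```

Call:
{"name": "send_rows", "arguments": {
  "commands": "0.018 0.076 0 0 0 0.022 -1;0.018 0.076 0 0 0 0.022 -1;0.018 0.076 0 0 0 0.022 -1;0.018 0.076 0 0 0 0.022 -1;0 0 0 0 0 0.022 -1"
}}

```text
time_s: 3.22
ee_pos: [0.4159, 0.0814, 0.2928]
orientation: [[0.588, 0.809, 0.001], [0.809, -0.588, 0.003], [0.003, -0.001, -1.0]]
wrist_force: [0.3, -0.3, 0.1]
finger_gap: 0.005
gripper_force: 0.0
```

Call:
{"name": "send_rows", "arguments": {
  "commands": "0.008 0.046 0 0 0 0 -1;0.008 0.046 -0.03 0 0 0 -1;0 0 -0.07 0 0 0 -1;0 0 -0.07 0 0 0 -1;0 0 -0.06 0 0 0 -1"
}}

```text
time_s: 3.63
ee_pos: [0.4232, 0.1218, 0.1759]
orientation: [[0.594, 0.804, 0.0], [0.804, -0.594, -0.0], [0.0, 0.0, -1.0]]
wrist_force: [1.6, 0.1, -0.6]
finger_gap: 0.004
gripper_force: 0.0
```

Call:
{"name": "send_rows", "arguments": {
  "commands": "0 0 -0.004 0 0 0 -1;0 0 0 0 0 0 -1"
}}

```text
time_s: 3.8
ee_pos: [0.4222, 0.1211, 0.1743]
orientation: [[0.595, 0.803, -0.004], [0.803, -0.595, -0.0], [-0.003, -0.003, -1.0]]
wrist_force: [0.0, 0.5, 0.1]
finger_gap: 0.011
gripper_force: 0.0
```

Run:
```python
from h import *
im,d=capture("scene"); save("s1.png",im[150:330,150:390],3)
s=sense(); print(s["time_s"],s["joint_positions"],s["ee_pos"])
```

```text
3.85 [ 9.92131254e-02 -1.96650655e-01  2.03574240e+00  2.19134466e-05
  1.30249797e+00  7.37123816e-01] [0.42387592 0.12118829 0.17639086]
```

View pics/s1.png

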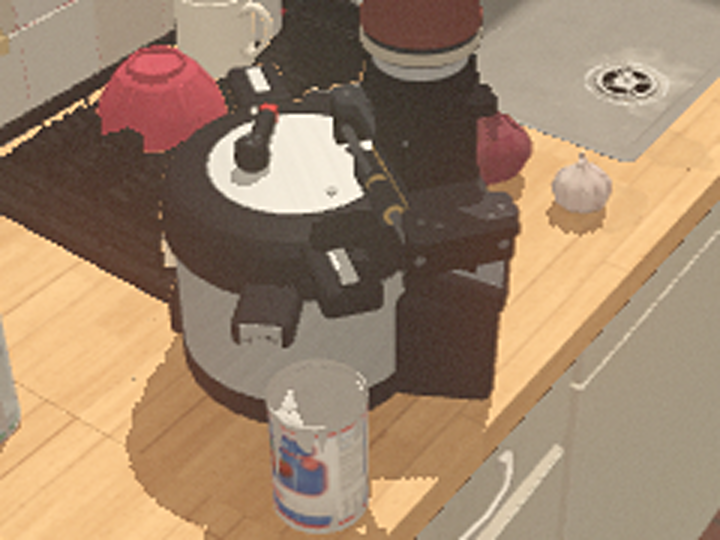

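The fingers stand at wing height, at about (385,210) in the crop, between the wing and the console, and clear of the tin. I'll close the gap and then follow the arc.

Call:
{"name": "send_rows", "arguments": {
  "commands": "0.01 0.0135 0 0 0 0 -1;0.01 0.0135 0 0 0 0 -1;0.0046 0.0104 0 0 0 -0.0255 -1;0.0052 0.0104 0 0 0 -0.0255 -1;0 0 0 0 0 0 -1"
}}

```text
time_s: 4.27
ee_pos: [0.4405, 0.1461, 0.1776]
orientation: [[0.659, 0.753, 0.004], [0.753, -0.659, 0.001], [0.003, 0.002, -1.0]]
wrist_force: [-1.3, 0.4, 0.1]
finger_gap: 0.005
gripper_force: 0.0
```

Call:
{"name": "send_rows", "arguments": {
  "commands": "0.0056 0.0102 0 0 0 -0.0255 -1;0.0058 0.0098 0 0 0 -0.0255 -1;0.0064 0.0096 0 0 0 -0.0255 -1;0 0 0 0 0 0 -1"
}}

```text
time_s: 4.6
ee_pos: [0.4486, 0.1606, 0.1768]
orientation: [[0.743, 0.669, 0.002], [0.669, -0.743, 0.001], [0.002, 0.001, -1.0]]
wrist_force: [-0.4, 0.4, 0.3]
finger_gap: 0.002
gripper_force: 0.0
```

```bash
python3 fit.py f2.png | head -7; python3 -c "
from h import *
im,d=capture('top');print(np.round(sense()['wrist_force'],1),sense()['ee_pos'])"
```

```text
disc centre [0.5644 0.0799 0.196 ] r px 28.74466323852539
wings 320
   320 [299.9656 153.8438] [ 0.6582 -0.0254] ang -0.8434745849882932 r max 0.16430826160239811 z 0.19115520512220957
handles 225
   225 [308.1556 168.5422] [ 0.6276 -0.0464] ang -1.1070567665857476 r max 0.16198897766274659 z 0.16187990634188332
key [281 237  11  10  68] [0.4447 0.0144 0.144 ] 0.142605165853809
red 5067 [0.4593 0.2083 0.219 ]
[-0.7 -0.4  1.1] [0.44808458 0.16025238 0.17633079]
```

Call:
{"name": "send_rows", "arguments": {
  "commands": "0.0066 0.0094 0 0 0 -0.0255 -1;0.0072 0.009 0 0 0 -0.0255 -1;0.0074 0.0088 0 0 0 -0.0255 -1;0.0076 0.0084 0 0 0 -0.0255 -1;0 0 0 0 0 0 -1"
}}

```text
time_s: 5.12
ee_pos: [0.4622, 0.178, 0.1759]
orientation: [[0.84, 0.542, 0.0], [0.542, -0.84, 0.0], [0.0, -0.0, -1.0]]
wrist_force: [-0.4, 0.8, -0.3]
finger_gap: 0.003
gripper_force: 0.0
```

Call:
{"name": "send_rows", "arguments": {
  "commands": "0.004 0.004 0 0 0 -0.0127 -1;0.004 0.004 0 0 0 -0.0127 -1;0 0 0 0 0 0 -1;0 0 0 0 0 0 -1"
}}

```text
time_s: 5.45
ee_pos: [0.466, 0.1817, 0.1756]
orientation: [[0.861, 0.508, 0.0], [0.508, -0.861, 0.0], [0.0, -0.0, -1.0]]
wrist_force: [-0.4, -0.0, -0.3]
finger_gap: 0.003
gripper_force: 0.4
```

```bash
python3 fit.py f3.png | head -7; python3 -c "
from h import *
im,d=capture('top');print(np.round(sense()['wrist_force'],1),sense()['ee_pos'])"
```

```text
disc centre [0.5715 0.0752 0.196 ] r px 30.791839599609375
wings 266
   266 [308.0113 161.4925] [ 0.6381 -0.0448] ang -1.063983479522938 r max 0.15734381508545828 z 0.19100562338353888
handles 47
   47 [311.4681 172.7234] [ 0.6169 -0.0546] ang -1.2344006981047508 r max 0.15482124514897905 z 0.16026038183964764
key [281 237  11  10  68] [0.4447 0.0144 0.144 ] 0.14237080129758095
red 5241 [0.479  0.2315 0.219 ]
[-0.8 -0.1 -0. ] [0.46595142 0.18170067 0.17558048]
```

Call:
{"name": "send_rows", "arguments": {
  "commands": "0.002 0.002 0 0 0 -0.006 -1;0.002 0.002 0 0 0 -0.006 -1;0 0 0 0 0 0 -1"
}}

```text
time_s: 5.8
ee_pos: [0.468, 0.1836, 0.1755]
orientation: [[0.871, 0.491, 0.0], [0.491, -0.871, -0.0], [-0.0, 0.0, -1.0]]
wrist_force: [-1.0, -0.9, 0.2]
finger_gap: 0.008
gripper_force: 0.8
```

Call:
{"name": "send_rows", "arguments": {
  "commands": "0.002 0.002 0 0 0 -0.006 -1;0.002 0.002 0 0 0 0 -1;0 0 0 0 0 0 -1"
}}

```text
time_s: 6.05
ee_pos: [0.4699, 0.1854, 0.1754]
orientation: [[0.876, 0.483, -0.0], [0.483, -0.876, -0.001], [-0.001, 0.001, -1.0]]
wrist_force: [-1.1, -1.9, 1.1]
finger_gap: 0.007
gripper_force: 1.3
```

Call:
{"name": "send_rows", "arguments": {
  "commands": "0.002 0.002 0 0 0 0 -1;0 0 0 0 0 0 -1;0 0 0 0 0 0 -1"
}}

```text
time_s: 6.3
ee_pos: [0.4703, 0.1857, 0.1753]
orientation: [[0.876, 0.483, -0.002], [0.483, -0.876, -0.002], [-0.003, 0.001, -1.0]]
wrist_force: [-3.5, -5.4, 2.6]
finger_gap: 0.008
gripper_force: 3.1
```

```bash
python3 fit.py f4.png | head -7; python3 -c "
from h import *
im,d=capture('top');print(np.round(sense()['wrist_force'],1),sense()['ee_pos'])"
```

```text
disc centre [0.5696 0.0747 0.196 ] r px 30.47669219970703
wings 274
   274 [309.0328 163.3942] [ 0.6333 -0.0472] ang -1.0889336036396842 r max 0.15744985739870584 z 0.1905656909593897
handles 18
key [281 237  11  10  68] [0.4447 0.0144 0.144 ] 0.1425261631987993
red 5334 [0.483  0.2387 0.219 ]
6.35
[-3.7 -6.3  1.8] [0.47027489 0.18574506 0.17529048]
```

The lid stopped against its stop: the force rose to 7 N and the angle is -1.082, where about -1.08 was expected. I'm backing off, lifting and going to the valve.

Call:
{"name": "send_rows", "arguments": {
  "commands": "-0.02 -0.02 0 0 0 0 -1;-0.015 -0.015 0.01 0 0 0 -1;0 0 0.08 0 0 0 -1;0 0 0.08 0 0 0 -1;0 0 0.06 0 0 0.03 -1"
}}

```text
time_s: 6.82
ee_pos: [0.454, 0.1697, 0.2936]
orientation: [[0.852, 0.524, 0.003], [0.524, -0.852, 0.002], [0.003, 0.0, -1.0]]
wrist_force: [0.9, -0.5, 0.8]
finger_gap: 0.005
gripper_force: 0.0
```

Call:
{"name": "send_rows", "arguments": {
  "commands": "0.04 -0.027 0 0 0 0.0765 -1;0.04 -0.027 0 0 0 0.0765 -1;0.04 -0.027 0 0 0 0.0765 -1;0.04 -0.027 0 0 0 0.0765 -1;0.04 -0.027 0 0 0 0.0765 -1"
}}

```text
time_s: 7.23
ee_pos: [0.5548, 0.1015, 0.2909]
orientation: [[0.401, 0.916, 0.002], [0.916, -0.401, 0.001], [0.002, 0.001, -1.0]]
wrist_force: [0.0, -0.3, 0.0]
finger_gap: 0.006
gripper_force: 0.0
```

Call:
{"name": "send_rows", "arguments": {
  "commands": "0.04 -0.027 0 0 0 0.0765 -1;0.04 -0.027 0 0 0 0.0765 -1;0.04 -0.027 0 0 0 0.0765 -1;0.04 -0.027 0 0 0 0.0765 -1;0 0 0 0 0 0 -1"
}}

```text
time_s: 7.65
ee_pos: [0.6362, 0.0453, 0.2897]
orientation: [[-0.066, 0.998, 0.002], [0.998, 0.066, -0.0], [-0.001, 0.002, -1.0]]
wrist_force: [-0.5, 0.4, -0.6]
finger_gap: 0.009
gripper_force: 0.0
```

```bash
python3 fit.py f5.png
python3 - <<'E'
from h import *
im,d=capture("scene"); save("s2.png",im[150:330,150:390],3)
print(np.round(sense()["joint_positions"],2))
E
```

```text
disc centre [0.6129 0.115  0.196 ] r px 12.90358829498291
wings 393
   228 [307.7763 164.5746] [ 0.6303 -0.044 ] ang -1.4614829777159077 r max 0.17481578520273716 z 0.19088808494010195
   165 [203.3152 223.3152] [0.4902 0.2143] ang 2.4610706324352014 r max 0.1739925627178635 z 0.19071369547286499
handles 40
   24 [307.5833 176.0417] [ 0.6091 -0.0445] ang -1.5945903388488343 r max 0.1740007872875222 z 0.15800795656440192
key [455  39   1   1   1] [ 0.9833 -0.458   0.144 ] 1.1511349277628289
red 18069 [0.6174 0.0876 0.219 ]
7.7
[-0.05  0.21  1.41  0.    1.52 -0.11]
```

View pics/s2.png

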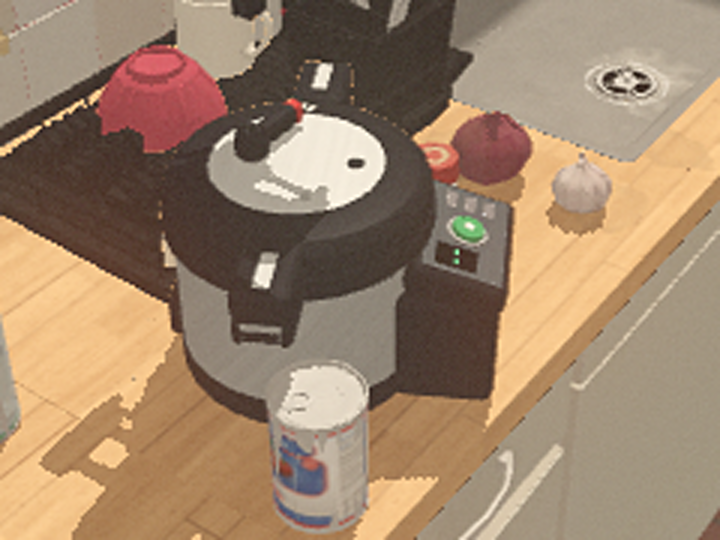

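The lid wing now sits over the left handle (265,275). The valve arm runs from its hub at (253,140) to the red tip at (295,110), and the black spot is at (356,163). Next I'm locating the arm.

```bash
python3 -c "
from h import *
for uv in [(248.3,186.7),(235,196.7)]: print(world('scene',uv,z=.219))
print(world('scene',(150+356/3,150+163/3),z=.196))"
```

```text
[0.58842469 0.05183021 0.219     ]
[0.58670118 0.10379929 0.219     ]
[0.52449611 0.05687841 0.196     ]
```

Call:
{"name": "send_rows", "arguments": {
  "commands": "0 0.012 -0.06 0 0 -0.02 -1;0 0 -0.06 0 0 -0.02 -1;0 0 -0.035 0 0 0 -1;0 0 -0.01 0 0 0 -1;0 0 0 0 0 0 -1"
}}

```text
time_s: 8.17
ee_pos: [0.6318, 0.0547, 0.2064]
orientation: [[0.001, 1.0, -0.003], [1.0, -0.001, 0.001], [0.001, -0.003, -1.0]]
wrist_force: [-0.2, -0.4, 0.7]
finger_gap: 0.003
gripper_force: 0.0
```

Call:
{"name": "send_rows", "arguments": {
  "commands": "-0.012 -0.004 0 0 0 0 -1;-0.012 -0.002 0 0 0 0 -1;-0.0092 -0.0044 0 0 0 -0.0637 -1;-0.0096 -0.0034 0 0 0 -0.0637 -1;0 0 0 0 0 0 -1"
}}

```text
time_s: 8.58
ee_pos: [0.6121, 0.0466, 0.2104]
orientation: [[0.203, 0.979, 0.003], [0.979, -0.203, -0.0], [0.001, 0.003, -1.0]]
wrist_force: [0.3, -0.6, -0.4]
finger_gap: 0.011
gripper_force: 0.0
```

Call:
{"name": "send_rows", "arguments": {
  "commands": "-0.0098 -0.0024 0 0 0 -0.0637 -1;-0.0102 -0.0014 0 0 0 -0.0637 -1;-0.0102 -0.0004 0 0 0 -0.0637 -1;0 0 0 0 0 0 -1"
}}

```text
time_s: 8.92
ee_pos: [0.5971, 0.0444, 0.2099]
orientation: [[0.481, 0.877, 0.003], [0.877, -0.481, -0.0], [0.001, 0.003, -1.0]]
wrist_force: [-0.0, 0.6, -0.7]
finger_gap: 0.007
gripper_force: 0.0
```

Run:
```python
from h import *
im,d=capture("scene"); save("s3.png",im[150:330,150:390],3)
s=sense();print(np.round(s["joint_positions"],2),s["ee_pos"],s["wrist_force"])
```

```text
[-0.06  0.17  1.61  0.    1.36  0.44] [0.59723732 0.04460123 0.20960077] [-0.71550358  0.55767414  0.66707431]
```

View pics/s3.png

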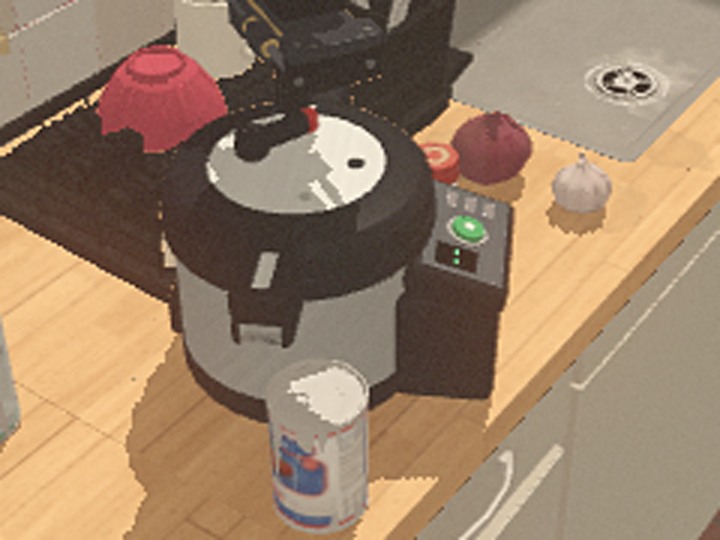

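The arm is turning: the red tip is now at (311,120), with the fingers behind it. Continuing.

Call:
{"name": "send_rows", "arguments": {
  "commands": "-0.0102 0.0006 -0.003 0 0 -0.0637 -1;-0.01 0.0016 -0.003 0 0 -0.0637 -1;-0.0098 0.0026 0 0 0 -0.0637 -1;-0.0096 0.0036 0 0 0 -0.0637 -1;0 0 0 0 0 0 -1"
}}

```text
time_s: 9.38
ee_pos: [0.577, 0.0491, 0.2057]
orientation: [[0.783, 0.622, 0.001], [0.622, -0.783, -0.0], [0.001, 0.001, -1.0]]
wrist_force: [-0.2, -0.3, 0.3]
finger_gap: 0.005
gripper_force: 0.0
```

```bash
cat > tip.py <<'E'
from h import *
im,d=capture("scene"); hsv=cv2.cvtColor(im,cv2.COLOR_RGB2HSV)
rd=((hsv[...,0]<8)|(hsv[...,0]>172))&(hsv[...,1]>150)&(hsv[...,2]>80)
rd[:170]=0;rd[215:]=0;rd[:,:225]=0;rd[:,285:]=0
v=np.argwhere(rd); print(len(v),world("scene",v.mean(0)[::-1],z=.215), v.mean(0)[::-1])
s=sense();print(s["time_s"],np.round(s["joint_positions"],2),s["ee_pos"],np.round(s["wrist_force"],1))
E
python3 tip.py
```

```text
23 [0.55710827 0.06147976 0.215     ] [256.26086957 194.04347826]
9.4333 [-0.05  0.12  1.67  0.    1.35  0.84] [0.57728261 0.04907472 0.20565717] [ 0.2  0.7 -0.9]
```

Call:
{"name": "send_rows", "arguments": {
  "commands": "-0.0047 0.002 0 0 0 -0.03 -1;-0.0046 0.0024 0 0 0 -0.03 -1;-0.0045 0.0027 0 0 0 -0.03 -1;0 0 0 0 0 0 -1;0 0 0 0 0 0 -1"
}}

```text
time_s: 9.85
ee_pos: [0.5705, 0.0525, 0.2053]
orientation: [[0.861, 0.508, 0.001], [0.508, -0.861, 0.0], [0.001, 0.0, -1.0]]
wrist_force: [-0.1, -0.4, -0.1]
finger_gap: 0.005
gripper_force: 0.1
```

```bash
python3 tip.py
```

```text
28 [0.55312547 0.06574159 0.215     ] [256.5        195.39285714]
9.9 [-0.05  0.11  1.68  0.    1.35  0.99] [0.57051527 0.05250545 0.20522619] [-0.2 -0.4 -0.2]
```

Call:
{"name": "send_rows", "arguments": {
  "commands": "-0.0043 0.0028 0 0 0 -0.02 -1;-0.0042 0.003 0 0 0 -0.01 -1;0 0 0 0 0 0 -1;0 0 0 0 0 0 -1"
}}

```text
time_s: 10.23
ee_pos: [0.5659, 0.0554, 0.2051]
orientation: [[0.886, 0.464, -0.0], [0.464, -0.886, 0.0], [0.0, -0.0, -1.0]]
wrist_force: [-0.3, -0.7, 0.1]
finger_gap: 0.002
gripper_force: 0.0
```

Call:
{"name": "send_rows", "arguments": {
  "commands": "-0.0021 0.0016 0 0 0 -0.01 -1;-0.0021 0.0016 0 0 0 0 -1;0 0 0 0 0 0 -1;0 0 0 0 0 0 -1"
}}

```text
time_s: 10.57
ee_pos: [0.5637, 0.057, 0.205]
orientation: [[0.893, 0.449, -0.0], [0.449, -0.893, 0.0], [-0.0, -0.0, -1.0]]
wrist_force: [0.3, -0.5, 0.3]
finger_gap: 0.004
gripper_force: 0.1
```

```bash
python3 tip.py
```

```text
32 [0.54768161 0.07283052 0.215     ] [256.5 197.5]
10.6167 [-0.04  0.09  1.7   0.    1.35  1.07] [0.56371306 0.05700985 0.2050185 ] [ 0.7 -1.1  0.3]
```

Call:
{"name": "send_rows", "arguments": {
  "commands": "-0.0018 0.0018 0 0 0 0 -1;-0.0018 0.0018 0 0 0 0 -1;0 0 0 0 0 0 -1;0 0 0 0 0 0 -1"
}}

```text
time_s: 10.95
ee_pos: [0.5619, 0.0588, 0.205]
orientation: [[0.894, 0.449, -0.0], [0.449, -0.894, 0.0], [-0.0, -0.0, -1.0]]
wrist_force: [0.0, -0.1, 0.2]
finger_gap: 0.008
gripper_force: 0.1
```

Call:
{"name": "send_rows", "arguments": {
  "commands": "-0.0016 0.0018 0 0 0 0 -1;-0.0016 0.0018 0 0 0 0 -1;0 0 0 0 0 0 -1;0 0 0 0 0 0 -1"
}}

```text
time_s: 11.28
ee_pos: [0.5605, 0.0605, 0.2051]
orientation: [[0.894, 0.449, 0.0], [0.449, -0.894, -0.0], [0.0, 0.0, -1.0]]
wrist_force: [1.6, -1.3, 0.2]
finger_gap: 0.003
gripper_force: 0.7
```

```bash
python3 tip.py
```

```text
32 [0.54591558 0.07608406 0.215     ] [256.25  198.375]
11.3333 [-0.03  0.09  1.71 -0.    1.35  1.07] [0.5604743  0.06048623 0.20506758] [ 1.2  0.1 -0.2]
```

Call:
{"name": "send_rows", "arguments": {
  "commands": "-0.0014 0.002 0 0 0 0 -1;0 0 0 0 0 0 -1;0 0 0 0 0 0 -1"
}}

```text
time_s: 11.58
ee_pos: [0.5601, 0.061, 0.2052]
orientation: [[0.894, 0.449, 0.001], [0.449, -0.894, -0.001], [0.001, 0.001, -1.0]]
wrist_force: [3.3, -2.7, -0.0]
finger_gap: 0.006
gripper_force: 2.4
```

Call:
{"name": "send_rows", "arguments": {
  "commands": "-0.0014 0.002 0 0 0 0 -1;0 0 0 0 0 0 -1;0 0 0 0 0 0 -1"
}}

```text
time_s: 11.83
ee_pos: [0.5599, 0.0615, 0.2053]
orientation: [[0.894, 0.448, 0.002], [0.448, -0.894, -0.002], [0.001, 0.002, -1.0]]
wrist_force: [5.0, -6.1, -1.5]
finger_gap: 0.004
gripper_force: 3.6
```

```bash
python3 tip.py
```

```text
33 [0.54584167 0.07644015 0.215     ] [256.18181818 198.45454545]
11.8833 [-0.03  0.08  1.71 -0.    1.34  1.08] [0.5598675  0.06147781 0.20533599] [ 4.9 -4.6 -0.8]
```

The valve is stopped and sealed at 7 N. I'm backing off, lifting, and turning the tool for the key.

Call:
{"name": "send_rows", "arguments": {
  "commands": "0.014 -0.022 0 0 0 0 -1;0.012 -0.018 0 0 0 0 -1;0 0 0.06 0 0 0 -1;0 0 0.07 0 0 0 -1;0 0 0.06 0 0 0.07 -1"
}}

```text
time_s: 12.3
ee_pos: [0.5717, 0.042, 0.3009]
orientation: [[0.84, 0.543, -0.002], [0.543, -0.84, 0.001], [-0.001, -0.002, -1.0]]
wrist_force: [0.5, 0.0, 1.2]
finger_gap: 0.005
gripper_force: 0.0
```

Call:
{"name": "send_rows", "arguments": {
  "commands": "-0.022 -0.002 0 0 0 0.077 -1;-0.022 -0.002 0 0 0 0.077 -1;-0.022 -0.002 0 0 0 0.077 -1;-0.022 -0.002 0 0 0 0.077 -1;-0.022 -0.002 0 0 0 0.077 -1"
}}

```text
time_s: 12.72
ee_pos: [0.5164, 0.0372, 0.2998]
orientation: [[0.376, 0.927, -0.001], [0.927, -0.376, 0.001], [0.0, -0.002, -1.0]]
wrist_force: [-0.2, -0.0, 0.7]
finger_gap: 0.006
gripper_force: 0.0
```

Call:
{"name": "send_rows", "arguments": {
  "commands": "-0.03 -0.002 0 0 0 0.077 -1;-0.03 -0.002 0 0 0 0.077 -1;-0.03 -0.002 0 0 0 0.077 -1;-0.03 -0.002 0 0 0 0.077 -1;-0.03 -0.002 0 0 0 0.077 -1"
}}

```text
time_s: 13.13
ee_pos: [0.4412, 0.0323, 0.2999]
orientation: [[-0.218, 0.976, -0.001], [0.976, 0.218, 0.001], [0.001, -0.001, -1.0]]
wrist_force: [0.8, -0.4, -0.1]
finger_gap: 0.003
gripper_force: 0.0
```

Call:
{"name": "send_rows", "arguments": {
  "commands": "-0.01 -0.002 0 0 0 0.077 -1;0 0 0 0 0 0.077 -1;0 0 0 0 0 0.02 -1;0 0 0 0 0 0 -1"
}}

```text
time_s: 13.47
ee_pos: [0.4369, 0.0313, 0.3001]
orientation: [[-0.469, 0.883, -0.001], [0.883, 0.469, 0.001], [0.001, -0.0, -1.0]]
wrist_force: [0.1, -0.1, 0.8]
finger_gap: 0.008
gripper_force: 0.0
```

```bash
python3 - <<'E'
from h import *
im,d=capture("scene"); save("s4.png",im[150:330,150:390],3)
hsv=cv2.cvtColor(im,cv2.COLOR_RGB2HSV)
g=(hsv[...,0]>45)&(hsv[...,0]<80)&(hsv[...,1]>120)&(hsv[...,2]>80); g[:200]=0;g[250:]=0;g[:,280:][:,50:]=0;g[:,:290]=0
v=np.argwhere(g);print(len(v),v.mean(0)[::-1],world("scene",v.mean(0)[::-1],z=.144))
s=sense();print(s["time_s"],np.round(s["joint_positions"],2),s["ee_pos"],np.round(s["orientation"],3).tolist())
E
python3 tip.py
```

```text
0 [nan nan] [nan nan nan]
13.5167 [-0.11 -0.28  1.88  0.    1.55 -0.6 ] [0.43693319 0.03134175 0.30003076] [[-0.467, 0.884, -0.001], [0.884, 0.467, 0.001], [0.001, -0.0, -1.0]]
30 [0.54590526 0.07603393 0.215     ] [256.26666667 198.36666667]
13.5667 [-0.11 -0.28  1.88  0.    1.55 -0.59] [0.43699208 0.03135008 0.2999944 ] [ 0.4 -0.2 -0.1]<stdin>:5: RuntimeWarning: Mean of empty slice.
  ret = um.true_divide(
```

View pics/s4.png

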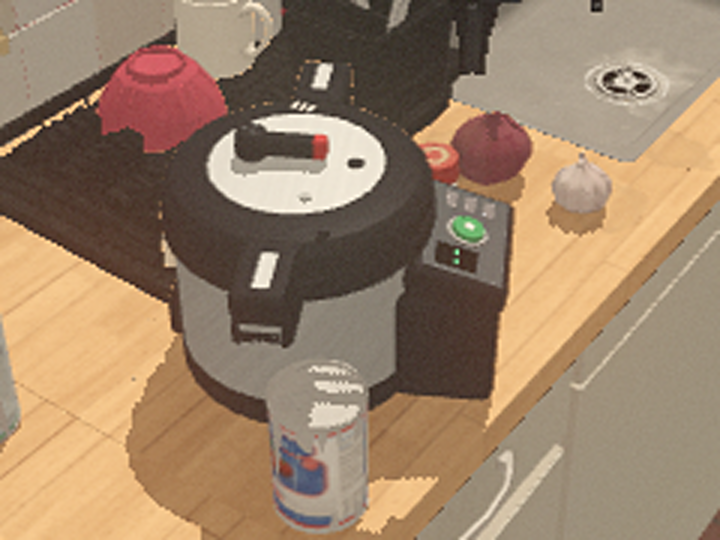

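The valve arm points at the black spot, with the tip at (320,147), and the wing is over the handle. The key is still at (467,228), so the cooker hasn't moved. I'm going down to the key with a slight tilt.

Call:
{"name": "send_rows", "arguments": {
  "commands": "-0.002 -0.022 -0.02 0.022 -0.042 0 -1;0 -0.022 -0.05 0.022 -0.042 0 -1;0 0 -0.075 0 0 0 -1;0 0 -0.075 0 0 0 -1;0 0 -0.06 0 0 0 -1"
}}

```text
time_s: 13.98
ee_pos: [0.435, 0.0092, 0.1578]
orientation: [[-0.466, 0.875, 0.131], [0.885, 0.461, 0.069], [0.0, 0.148, -0.989]]
wrist_force: [0.6, 0.2, 0.5]
finger_gap: 0.005
gripper_force: 0.0
```

Call:
{"name": "send_rows", "arguments": {
  "commands": "0 0 -0.006 0 0 0 -1;0 0 0 0 0 0 -1;0 0 0 0 0 0 -1"
}}

```text
time_s: 14.23
ee_pos: [0.437, 0.0094, 0.1587]
orientation: [[-0.468, 0.874, 0.133], [0.884, 0.463, 0.069], [-0.001, 0.15, -0.989]]
wrist_force: [0.5, 0.6, 0.0]
finger_gap: 0.005
gripper_force: 0.0
```

Call:
{"name": "send_rows", "arguments": {
  "commands": "0 0 -0.01 0 0 0 -1;0 0 -0.008 0 0 0 -1;0 0 -0.006 0 0 0 -1;0 0 0 0 0 0 -1"
}}

```text
time_s: 14.57
ee_pos: [0.4361, 0.0096, 0.1451]
orientation: [[-0.468, 0.874, 0.132], [0.884, 0.463, 0.069], [-0.001, 0.148, -0.989]]
wrist_force: [-0.1, 0.7, 0.3]
finger_gap: 0.01
gripper_force: 0.0
```

Call:
{"name": "send_rows", "arguments": {
  "commands": "0 0 -0.004 0 0 0 -1;0 0 0 0 0 0 -1;0 0 0 0 0 0 -1"
}}

```text
time_s: 14.82
ee_pos: [0.436, 0.0096, 0.1431]
orientation: [[-0.468, 0.874, 0.131], [0.884, 0.463, 0.069], [-0.001, 0.148, -0.989]]
wrist_force: [0.3, -0.7, -0.1]
finger_gap: 0.006
gripper_force: 0.0
```

Call:
{"name": "send_rows", "arguments": {
  "commands": "0 0 -0.004 0 0 0 -1;0 0 0 0 0 0 -1;0 0 0 0 0 0 -1"
}}

```text
time_s: 15.07
ee_pos: [0.4362, 0.0095, 0.1412]
orientation: [[-0.468, 0.874, 0.132], [0.884, 0.463, 0.069], [-0.001, 0.149, -0.989]]
wrist_force: [0.3, -0.0, 1.3]
finger_gap: 0.006
gripper_force: 0.6
```

Call:
{"name": "send_rows", "arguments": {
  "commands": "0 0 -0.003 0 0 0 -1;0 0 0 0 0 0 -1;0 0 0 0 0 0 -1"
}}

```text
time_s: 15.32
ee_pos: [0.4364, 0.0095, 0.1399]
orientation: [[-0.468, 0.874, 0.132], [0.884, 0.463, 0.069], [-0.001, 0.149, -0.989]]
wrist_force: [0.0, 0.4, 2.4]
finger_gap: 0.01
gripper_force: 1.1
```

Call:
{"name": "send_rows", "arguments": {
  "commands": "0 0 -0.003 0 0 0 -1;0 0 0 0 0 0 -1;0 0 0 0 0 0 -1"
}}

```text
time_s: 15.57
ee_pos: [0.4365, 0.0095, 0.1385]
orientation: [[-0.468, 0.874, 0.133], [0.884, 0.463, 0.069], [-0.001, 0.149, -0.989]]
wrist_force: [1.4, 1.2, 4.1]
finger_gap: 0.001
gripper_force: 1.8
```

Call:
{"name": "send_rows", "arguments": {
  "commands": "0 0 -0.003 0 0 0 -1;0 0 0 0 0 0 -1;0 0 0 0 0 0 -1"
}}

```text
time_s: 15.82
ee_pos: [0.4367, 0.0095, 0.1373]
orientation: [[-0.468, 0.874, 0.133], [0.884, 0.463, 0.069], [-0.001, 0.15, -0.989]]
wrist_force: [0.2, 0.6, 6.6]
finger_gap: 0.003
gripper_force: 3.4
```

Call:
{"name": "send_rows", "arguments": {
  "commands": "0 0 -0.003 0 0 0 -1;0 0 0 0 0 0 -1;0 0 0 0 0 0 -1"
}}

```text
time_s: 16.07
ee_pos: [0.4369, 0.0096, 0.137]
orientation: [[-0.468, 0.873, 0.133], [0.883, 0.463, 0.069], [-0.002, 0.15, -0.989]]
wrist_force: [-5.7, 1.6, 16.6]
finger_gap: 0.006
gripper_force: 8.5
```

Call:
{"name": "send_rows", "arguments": {
  "commands": "0 0 -0.002 0 0 0 -1;0 0 0 0 0 0 -1;0 0 0 0 0 0 -1"
}}

```text
time_s: 16.32
ee_pos: [0.437, 0.0096, 0.1367]
orientation: [[-0.469, 0.873, 0.133], [0.883, 0.464, 0.069], [-0.002, 0.15, -0.989]]
wrist_force: [-7.7, 2.0, 23.0]
finger_gap: 0.007
gripper_force: 12.0
```

The key is fully down: the force jumped to 23 N after about 4.5 mm of travel. Releasing and retreating.

Call:
{"name": "send_rows", "arguments": {
  "commands": "0 0 0.01 0 0 0 -1;0 0 0.02 0 0 0 -1;-0.01 0 0.06 0 0 0 -1;-0.02 -0.02 0.07 0 0 0 -1;-0.02 -0.04 0.06 0 0 0 -1"
}}

```text
time_s: 16.73
ee_pos: [0.4096, -0.0193, 0.2448]
orientation: [[-0.471, 0.873, 0.129], [0.882, 0.465, 0.07], [0.001, 0.147, -0.989]]
wrist_force: [1.7, -0.4, -0.1]
finger_gap: 0.008
gripper_force: 0.0
```

Call:
{"name": "send_rows", "arguments": {
  "commands": "0 -0.07 0.02 0 0 0 -1;0 -0.07 0 0 0 0 -1;0 -0.07 0 0 0 0 -1;0 -0.06 0 0 0 0 -1;0 0 0 0 0 0 -1"
}}

```text
time_s: 17.15
ee_pos: [0.41, -0.1598, 0.2535]
orientation: [[-0.464, 0.876, 0.13], [0.886, 0.459, 0.067], [-0.001, 0.146, -0.989]]
wrist_force: [-0.1, 0.4, -0.1]
finger_gap: 0.0
gripper_force: 0.0
```

```bash
python3 fit.py end.png | head -8; python3 tip.py
```

```text
disc centre [0.5668 0.075  0.196 ] r px 31.13287925720215
wings 677
   284 [308.6373 163.3134] [ 0.6335 -0.0462] ang -1.0675755401266136 r max 0.15926830486353344 z 0.19086885272268816
   393 [208.5954 220.3613] [0.4971 0.2015] ang 2.0743904009861542 r max 0.17141910532433394 z 0.19065536979694397
handles 50
   23 [311.2609 173.8696] [ 0.6143 -0.054 ] ang -1.218014427824668 r max 0.1548416242715393 z 0.15746606415748687
   26 [216.7692 227.9615] [0.4815 0.1873] ang 2.2202783339953647 r max 0.1603751666513465 z 0.15777069430742108
key [281 237  11  10  68] [0.4445 0.0146 0.144 ] 0.1423718571468009
30 [0.54590526 0.07603393 0.215     ] [256.26666667 198.36666667]
17.25 [-0.65 -0.35  2.02  0.14  1.41 -1.15] [ 0.41014721 -0.15598343  0.25321649] [ 0.3  0.6 -0.7]
```

View pics/end.png

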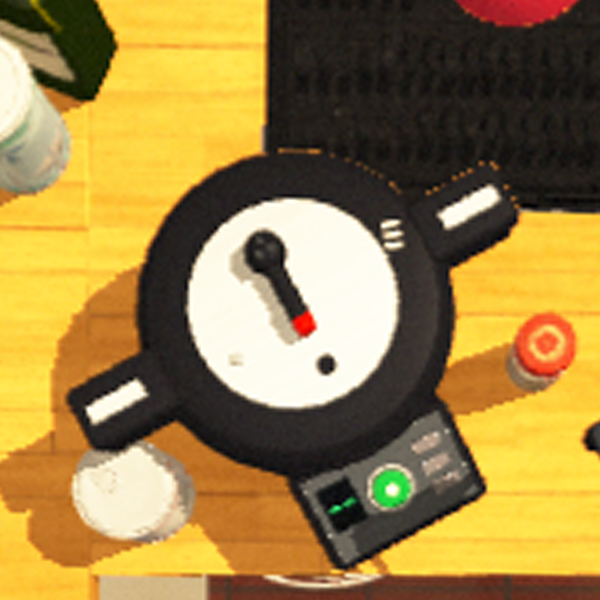

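The wings cover the handles, at (470,205) and (118,400). The valve arm, from (265,250) to (303,323), points at the black spot (325,363). The key is up at (391,489), and the cooker, tin and jar haven't moved.

```bash
python3 -c "
from cell import sign_off; print(sign_off())"
```

```text
the job is handed in; nothing more can be done
None
```

The job is handed in: the lid was pushed to its stop and looks locked, the valve is sealed at the black spot, and the start key was pressed fully down and came back up, with the cooker unmoved and the tin and jar still in place.

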